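Fit the compressor bar in the lever arch file

ROBOT

A 6-joint arm with a two-finger parallel gripper is mounted at the origin on a cart in front of the work surface, level with it; the furniture and walls round the work are solid. World frame = base frame: x ahead of the robot, y to its left, z up, the work surface at z = 0. Lengths are in m, angles in rad, forces in N, time in s.
With the tool pointing down it reaches from about 0.275 to 0.875 m from the base axis. Payload 12.5 kg.
Tool frame: the origin (TCP) lies on the centre line of the jaws, within the pads' length; the fingertips stand r.finger_overhang ahead of it and the grasp point (between the pads) lies 3 mm ahead of it (r.finger_overhang is the distance from the TCP to the fingertips, in m); z points along the fingers, y is the line along which they close (so a half turn about z gives the same grasp; the last joint's range is limited). The gripper opens to 85 mm and grips with 20 to 120 N. Pads are 22 mm wide; open, the fingers measure 114 mm over their backs; the gripper's body (76 mm by 85 mm) begins 54 mm behind the grasp point. The pads swing forward as they close: fully open they stand 13 mm farther back than shut.
Start: joints at [1.053, 0.351, 1.652, -0, 1.139, -0.085], TCP at [0.231, 0.499, 0.253] pointing down, gripper open.
Joint ranges: [-2.75, 2.75], [-0.79, 2.1], [0.01, 2.65], [-1.57, 4.71], [0.07, 3.14], [-2.87, 2.87]. Speed limits (rad/s): [2.22, 2.22, 2.79, 3.14, 3.14, 3.14].

INTERFACE

Orientations are given as a unit quaternion [x, y, z, w].
In Python, from cell import r, optics gives the robot as it stands. The module is installed in compiled form; this text tells all that it offers. Calls block until the motion is done:
- r.move_to(position, orientation): joint-space move of the TCP to a pose.
- r.move_linear(position, rot=None, vel=0.15): straight line of the TCP; rot=None keeps the orientation; vel is the mean speed in m/s.
- r.set_joints(angles): joint-space move.
- r.set_gripper(opening, squeeze=None): opening from 0.0 (shut) to 1.0 (fully open); squeeze is the grip in N (None keeps the last); returns when the fingers have stopped.
- r.sleep(seconds).
- r.inverse_kinematics(position, orientation): joint angles nearest the present ones, or None.
- optics.get_image(name): name is "side" or "top" or "wrist"; returns a dict with "pixels" (420x560x3 uint8, red, green, blue), "depth" (420x560 float32, m along the optical axis (not along the pixel's ray), 0 where there is no reading), "fx", "fy", "cx", "cy" (pixels), "camera_from_world" (4x4, takes a point from world to camera coordinates); the wrist camera has in their place "mount" (4x4, takes a point from camera to tool coordinates, whose origin is the TCP and whose axes are the flange's). Camera axes: x right, y down, z forward; pixel columns grow to the right and rows downward; lengths in m; the calibration is good to about 2 mm. A picture is of the moment at which its call begins: read the wrist's pose just before it.
A pose or a line that the arm cannot do raises r.PlanningError and nothing moves.
- r.hand_in(): hands the job in; it is judged then, once.
Readings, each from a call of its own:
- r.current_t(): time.
- r.current_q(): joint angles.
- r.current_qvel(): joint speeds.
- r.current_effort(): joint torques, N m.
- r.current_tool_pos(): TCP position.
- r.current_ee_rot(): TCP orientation.
- r.current_contact_force(): force on the tool from outside, world axes, zero at the start.
- r.current_torque(): the same for the moment, N m.
- r.current_opening(): opening from 0.0 (shut) to 1.0 (fully open).
- r.current_finger_force(): force on a finger pad.
Only numpy, scipy, OpenCV 4.12 (cv2) and the standard library are available. Lean on these libraries where they do the work, as an engineer would, in place of code of your own. Each camera call takes 0.05 s, during which the arm holds its last target. There are 200 camera calls.

TASK

Lift the lever of the open lever arch file so that its rings spring open, slip the loose compressor bar down over the two posts until it lies flat on the papers, then press the lever down until it is fully home and the rings are shut, and let go. Work by feel: do not force the bar or the lever, and leave the marker on the cover and the tape measure and label roll beside the file where they are.

Things in the scene. Friction and masses are not known exactly. Their poses are not given: they have to be found in the camera images.
- file: small lever arch file, screwed to the bench, lying open: black boards 2.5 mm thick, grey lining, 325 x 216 mm. Origin: bench level, midway between its two posts; z up, y along the spine, +x from the posts to the arches, lever, spine and front cover. The pile of papers on the posts covers x = -70 to +12 mm, y = -98 to +98 mm. Left of it stands a parts case with a raised clear lid, 0.2 m high
- post_tops (a point): midway between where the tops of the two steel posts would be if straight, 56 mm above the bench; axes as the file's. The posts, 5 mm thick with 1 mm bevelled ends, rise at y = +40 and -40 mm. Bent by use, both lean alike along x, so that the tops are up to 3 mm off, unmeasured. Two wire arches rise from x = +32 mm to the post tops; open, they stand back beyond x = +40 mm, up to 70 mm high
- papers_top (a point): top of the papers, midway between the posts, 18 to 30 mm above the bench; axes as the file's. The bar is to lie here, its underside on the papers, which give about 1 mm for 5 N
- lever (a joint): angle of the steel lever in rad: 0 flat and shut, 1.75 open, both stops; the rings open with it. It turns about a line along x through (47, -55, 18) mm in the file's frame. A spring holds it shut below 0.045 rad (about 1.5 N at the tab) and drives it open above that: closing takes up to about 9 N at the tab in mid swing. Left alone it goes to 0 or 1.75. 50 N on the shut tab strains it to -0.003
- lever_tab (a point): middle of the lever's turned-up steel thumb tab, 14 mm wide (along the file's x), 3.5 mm thick, 25 mm high, 128 mm from the pivot along the blade and 12 mm above the blade's centre line (blade 14 mm wide, 3 mm thick); shut, it is 30 mm above the bench towards the file's +y. Its y points along the blade away from the pivot. Pinched across its width it turns and creeps between the pads
- bar: centre, 11 mm above its underside, of the loose steel compressor bar, 116 x 18 mm, about 0.07 kg: flat ends 6 mm thick, each with a 6 mm through hole 40 mm from the centre along its y; in the middle a ribbed finger grip 12 mm wide (x), 46 mm long (y), 22 mm high from the underside. z up. Either way round is right
- marker: a black-capped white marker, 137 x 19 x 16 mm, lying on the file's front cover; a bystander. Origin under its middle
- tape_measure: a yellow tape measure, 38 x 68 x 62 mm, on the bench to the right of the file; a bystander. Origin under its middle
- label_roll: a roll of labels standing on end, 62 x 60 x 60 mm, on the bench behind and left of the file; a bystander. Origin under its middle

How it is judged:
On the way, in this order (a step that is already met when the one before it is completed fails the run):
1. the lever is lifted and the rings have sprung open (value of joint lever above 1.4 rad), for 0.2 s.
2. with the rings open, the bar is on both posts and flat on the papers (horizontal distance between bar and papers_top below 0.0035 m and z of bar in the frame of papers_top between 0.008 and 0.014 m and angle between the y axis of bar and the y axis of papers_top, either way round below 0.045 rad and angle between bar's own z axis and vertical below 0.05 rad and value of joint lever above 1.4 rad), for 0.2 s.
At the end, for the whole second after the job is handed in: the lever is fully down (under 0.03 rad) with the rings shut; the bar lies on both posts, flat on the papers (centre within 3.5 mm of the middle between the posts, underside within 3 mm of the papers, level and in line within 0.045 rad) (value of joint lever below 0.03 rad and horizontal distance between bar and papers_top below 0.0035 m and z of bar in the frame of papers_top between 0.008 and 0.014 m and angle between the y axis of bar and the y axis of papers_top, either way round below 0.045 rad and angle between bar's own z axis and vertical below 0.05 rad); the robot touches nothing.
It fails at once if the bar is pressed on the posts or papers with more than 40 N (contact force between bar and file above 40 N).
It fails at once if the lever is forced down on its stop with more than about 50 N at the tab (value of joint lever below -0.003 rad).
It fails at once if the marker, the tape measure or the label roll is moved by more than 20 mm (distance of any of marker, tape_measure, label_roll from where it was at the start of the episode above 0.02 m).
It also fails if it takes over 72 s, if anything falls off the work surface, if the arm or the gripper's body presses on something with over 40 N, if the wrist force passes 120 N, or if a joint passes its speed limit or range.

## Working session

There is one attempt and no reset: what is moved stays moved. The work goes in short steps, each a Python script; the robot and the scene stay as the last script left them, time stands still between calls to the robot, and variables do not carry over. Pictures are saved under pics/ and viewed, at most 13 in all, crops included, and the job is handed in when it is done.

```bash
mkdir -p pics
cat > h.py <<'E'
import numpy as np, cv2
from cell import r, optics
from scipy.spatial.transform import Rotation as R
def grab(n,save=None):
    p=np.array(r.current_tool_pos()); q=np.array(r.current_ee_rot())
    im=optics.get_image(n)
    if n=="wrist":
        T=np.eye(4);T[:3,:3]=R.from_quat(q).as_matrix();T[:3,3]=p
        im["wfc"]=T@np.array(im["mount"])
    else: im["wfc"]=np.linalg.inv(np.array(im["camera_from_world"]))
    if save:
        cv2.imwrite(f"pics/{save}.png",im["pixels"][:,:,::-1])
    return im
def pts(im):
    d=im["depth"];v,u=np.mgrid[:d.shape[0],:d.shape[1]]
    P=np.stack([(u-im["cx"])/im["fx"]*d,(v-im["cy"])/im["fy"]*d,d],-1)
    W=P@im["wfc"][:3,:3].T+im["wfc"][:3,3]; W[d<=0]=np.nan
    return W
def ray(im,u,v,z):
    d=im["wfc"][:3,:3]@np.array([(u-im["cx"])/im["fx"],(v-im["cy"])/im["fy"],1]);o=im["wfc"][:3,3]
    return o+d*(z-o[2])/d[2]
E
python3 - <<'E'
from h import *
for n in ("top","side"):
    im=grab(n,n+"0"); np.savez(n+"0.npz",**{k:im[k] for k in im})
    print(n,im["wfc"].round(3).tolist(),im["fx"],im["cx"],im["cy"])
print(r.finger_overhang,r.current_ee_rot(),r.current_t())
E
```

```text
top [[-0.011, -0.993, 0.114, 0.51], [-1.0, 0.01, -0.012, -0.137], [0.011, -0.115, -0.993, 1.139], [0.0, 0.0, 0.0, 1.0]] 436.58856971830056 277.8203521307175 208.18075049439355
side [[0.2, 0.597, -0.777, 1.671], [0.98, -0.133, 0.15, -0.351], [-0.014, -0.791, -0.611, 0.91], [0.0, 0.0, 0.0, 1.0]] 543.1713745747726 279.83822670404413 210.10908466610238
0.022 [ 2.14717462e-01  9.76676060e-01 -5.11203712e-04 -1.55816267e-04] 0.1
```

View pics/top0.png

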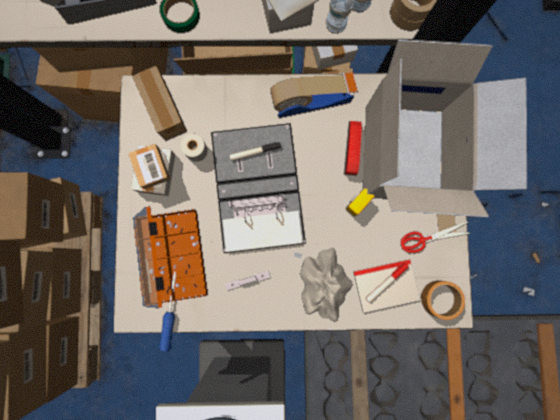

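View pics/side0.png

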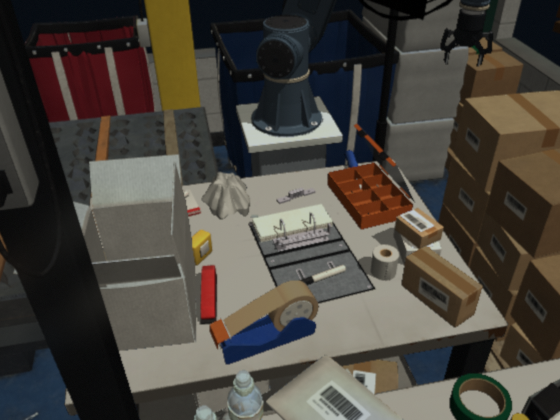

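The top view shows the file (x up, y left) with its paper pile at about (262,227), the arches and lever at about (258,207) and the loose bar at (249,281). The marker is at (256,152), the tape measure at (360,201), the label roll at (193,145), and the case with its raised lid at (170,255). I'll take closer views with the wrist camera.

Run:
```python
from h import *
im=dict(np.load("top0.npz"))
for n,u,v,z in (("bar",249,281,.011),("papers c",262,227,.025),("BL",223,252,.0),("BR",304,242,0),("TL",212,132,0),("TR",290,124,0)): print(n,ray(im,u,v,z).round(3))
c=ray(im,258,215,.03); b=ray(im,249,281,.011)
q=[0.7071068,0.7071068,0,0]
m=np.array(optics.get_image("wrist")["mount"]);print(m.round(3).tolist())
for q in ([1,0,0,0],[0,1,0,0],[0.7071,0.7071,0,0],[0.7071,-0.7071,0,0]):
    print(q,r.inverse_kinematics([c[0]-.05,c[1],.33],q))
    print(q,r.inverse_kinematics([b[0],b[1],.03],q))
```

```text
bar [ 0.454 -0.075  0.011]
papers c [ 0.591 -0.109  0.025]
BL [ 0.529 -0.007  0.   ]
BR [ 0.552 -0.218  0.   ]
TL [ 0.848  0.023 -0.   ]
TR [ 0.869 -0.186  0.   ]
[[0.001, -0.966, -0.258, 0.065], [1.0, 0.001, 0.0, 0.0], [0.0, -0.258, 0.966, -0.121], [0.0, 0.0, 0.0, 1.0]]
[1, 0, 0, 0] [-2.52836402e-01  3.40497348e-01  1.47396803e+00 -4.44089210e-16
  1.32712728e+00  1.31795992e+00]
[1, 0, 0, 0] [-2.64675132e-01  5.74201797e-01  2.01966881e+00 -4.44089210e-16
  5.47722051e-01  1.30612119e+00]
[0, 1, 0, 0] [-2.52836402e-01  3.40497348e-01  1.47396803e+00 -4.44089210e-16
  1.32712728e+00 -1.82363273e+00]
[0, 1, 0, 0] [-2.64675132e-01  5.74201797e-01  2.01966881e+00 -4.44089210e-16
  5.47722051e-01 -1.83547146e+00]
[0.7071, 0.7071, 0, 0] [-2.52836402e-01  3.40497348e-01  1.47396803e+00 -4.44089210e-16
  1.32712728e+00 -2.52836402e-01]
[0.7071, 0.7071, 0, 0] [-2.64675132e-01  5.74201797e-01  2.01966881e+00 -4.44089210e-16
  5.47722051e-01 -2.64675132e-01]
[0.7071, -0.7071, 0, 0] None
[0.7071, -0.7071, 0, 0] None
```

```bash
cat >> h.py <<'E'
def tool(yaw,tilt=0,ax='y'):  # yaw of file; closing along file x ('x') or file y ('y'); tilt about file x
    b=R.from_quat([0.70710678,0.70710678,0,0]) if ax=='x' else R.from_quat([1,0,0,0])
    return (R.from_euler('z',yaw)*R.from_euler('x',tilt)*b).as_quat()
E
python3 - <<'E'
from h import *
p=np.array(r.current_tool_pos()); r.move_linear([p[0],p[1],.40],vel=.25)
q=tool(.1,0,'x')
r.move_to([.60,-.15,.30],q); r.sleep(.3)
im=grab("wrist","w1"); np.savez("w1.npz",**im)
r.move_to([.47,-.10,.20],q); r.sleep(.3)
im=grab("wrist","w2"); np.savez("w2.npz",**im)
print(im["fx"],im["cx"],im["cy"],r.current_t(),r.current_contact_force())
E
```

```text
315.8972530364372 278.8053680418718 212.85727751927297 4.9667 [-0.01080801  0.07654826  1.01798379]
```

View pics/w1.png

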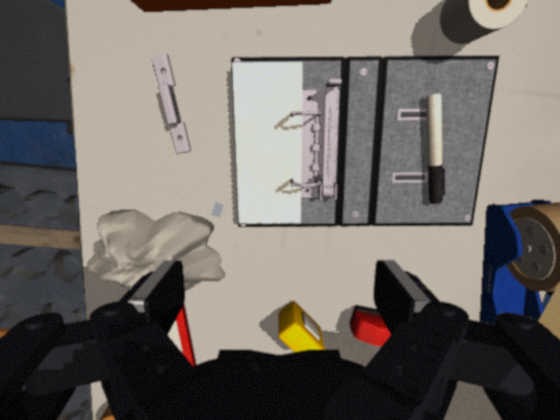

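View pics/w2.png

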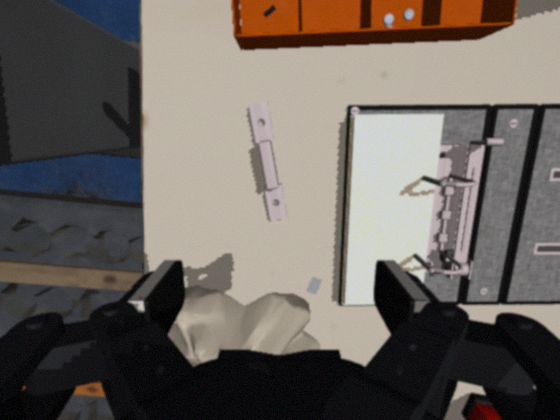

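w1: the file is upright in frame, with its boards from (233,58) to (497,226). The papers span (235-303, 60-224), the lever tab is at (335,82), and the arches are at (298,122) and (298,186). w2: the bar is at (267,162) with holes near (262,122) and (276,202), and the tab is at (494,142). Next I measure in numbers.

Run:
```python
from h import *
for n,box,bb,tb in (("w1",(225,50,312,232),(140,45,200,165),(318,68,352,100)),("w2",(345,100,455,308),(235,90,300,230),(478,125,512,160))):
    im=dict(np.load(n+".npz")); W=pts(im); g=cv2.cvtColor(im["pixels"],cv2.COLOR_RGB2GRAY); px=im["pixels"].astype(int)
    # papers
    x0,y0,x1,y1=box; m=np.zeros(g.shape,bool); m[y0:y1,x0:x1]=g[y0:y1,x0:x1]>205
    m&=(W[...,2]>.012)&(W[...,2]<.04)
    z=np.median(W[m][:,2]); v,u=np.nonzero(m)
    P=np.array([ray(im,a,b,z)[:2] for a,b in zip(u,v)])*1000
    rc=cv2.minAreaRect(P.astype(np.float32)); print(n,"papers z",z.round(4),rc,cv2.boxPoints(rc).round(1).tolist())
    # bar
    x0,y0,x1,y1=bb; m=np.zeros(g.shape,bool); m[y0:y1,x0:x1]=True
    m&=(W[...,2]>.0035)&(W[...,2]<.04)
    nl,lab,st,_=cv2.connectedComponentsWithStats(m.astype(np.uint8)); k=1+st[1:,4].argmax(); m=lab==k
    P=W[m]; rc=cv2.minAreaRect((P[:,:2]*1000).astype(np.float32)); print("bar",rc,len(P),np.percentile(P[:,2],[5,50,95,100]).round(4))
    t=P[P[:,2]>.014]; print("grip",cv2.minAreaRect((t[:,:2]*1000).astype(np.float32)),t.mean(0).round(4))
    x0,y0,x1,y1=tb; P=W[y0:y1,x0:x1].reshape(-1,3); P=P[(P[:,2]>.032)]; print("tab",len(P),P.mean(0).round(4),P.min(0).round(4),P.max(0).round(4))
    print("bench z",np.nanmedian(W[100:200,150 if n=="w2" else 200:165 if n=="w2" else 225,2]).round(4))
    s=cv2.resize(im["pixels"][50:240,225:350] if n=="w1" else im["pixels"][90:310,340:510],None,fx=2.5,fy=2.5,interpolation=cv2.INTER_CUBIC)
    cv2.imwrite(f"pics/c_{n}.png",s[:,:,::-1])
```

```text
w1 papers z 0.0192 ((582.9429931640625, -108.35650634765625), (80.2502670288086, 192.7705841064453), 6.220669746398926) [[532.5999755859375, -16.899999618530273], [553.5, -208.5], [633.2999877929688, -199.8000030517578], [612.4000244140625, -8.199999809265137]]
bar ((456.9211120605469, -69.6976547241211), (18.77141761779785, 115.79360961914062), 15.557147979736328) 1398 [0.0046 0.0067 0.0227 0.0243]
grip ((457.09112548828125, -69.73739624023438), (13.17636489868164, 45.820308685302734), 15.67753791809082) [ 0.4581 -0.0692  0.0212]
tab 91 [ 0.6491 -0.0279  0.0422] [ 0.6425 -0.0311  0.0347] [ 0.6564 -0.024   0.0454]
bench z -0.0001
w2 papers z 0.0191 ((582.6221313476562, -108.07449340820312), (79.92698669433594, 192.34031677246094), 6.1562299728393555) [[532.5999755859375, -16.700000762939453], [553.2000122070312, -208.0], [632.7000122070312, -199.39999389648438], [612.0, -8.199999809265137]]
bar ((457.1070556640625, -69.7528076171875), (18.05438995361328, 116.17427825927734), 15.692069053649902) 1868 [0.0048 0.0064 0.0226 0.0249]
grip ((457.2122802734375, -69.48987579345703), (12.250329971313477, 45.80425262451172), 15.526558876037598) [ 0.4571 -0.0689  0.0216]
tab 153 [ 0.6476 -0.0277  0.0417] [ 0.6421 -0.0312  0.0326] [ 0.6565 -0.024   0.0452]
bench z -0.0001
```

View pics/c_w2.png

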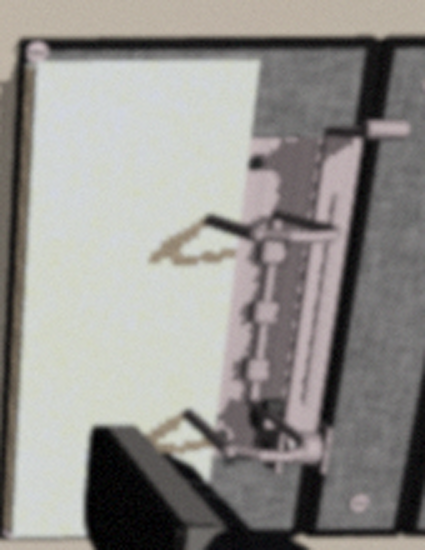

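w2 crop: the tab stands at about (388,128) in the crop, and both arches lead into the post tops at about (213,217) and (188,412). The paper rectangle, 80 x 193 mm, gives the file origin as (0.6116, -0.1051) with yaw 0.109. That predicts the tab within 2 mm of where depth shows it, and the papers at 19 mm. Now I lift the lever.

```bash
cat >> h.py <<'E'
YAW=.1087; O=np.array([.6116,-.1051,0])
RF=R.from_euler('z',YAW).as_matrix()
def F(x,y,z): return O+RF@np.array([x,y,z])/1000   # file mm -> world m
E
python3 - <<'E'
from h import *
x,y=46,73
q=tool(YAW,0,'y')
r.set_gripper(.28)
r.move_to(F(x,y,120),q)
r.move_linear(F(x,y,47),vel=.12); print(r.current_tool_pos(),r.current_contact_force())
r.set_gripper(0,squeeze=40); print("open",r.current_opening(),r.current_finger_force(),r.current_contact_force())
for th in (.06,.15,.25,.35):
    a=np.array([y+55,47-18]); c,s=np.cos(th),np.sin(th)
    r.move_linear(F(x,-55+c*a[0]-s*a[1],18+s*a[0]+c*a[1]),rot=tool(YAW,th,'y'),vel=.08)
    print(th,r.current_opening(),r.current_contact_force().round(1) if hasattr(r.current_contact_force(),'round') else r.current_contact_force())
im=grab("side","s1"); print(r.current_t())
W=pts(im)
E
```

```text
[ 0.6498318  -0.02760522  0.04767481] [0.14030218 0.52307896 0.36836039]
open 0.05464440366772604 39.29395616054535 [ 0.08556941 -5.88627664  1.31280057]
0.06 0.0552400227106972 [ 1.2 -4.4  0.4]
0.15 0.05428407123086232 [ 1.3 -7.2  2.9]
0.25 0.05289214979222415 [ 0.9 -7.   4.9]
0.35 0.04969674024231792 [ 0.1 -6.4  5.7]
9.4333
```

Run:
```python
from h import *
r.set_gripper(.2)
p=np.array(r.current_tool_pos()); r.move_linear(p+RF@np.array([.04,0,0]),vel=.15); print(r.current_contact_force())
r.move_linear(p+RF@np.array([.04,.03,.15]),vel=.3)
r.set_gripper(.5)
# look at posts from above papers
q=tool(YAW,0,'x')
r.move_to(F(-20,-85,215),q); r.sleep(.3)
im=grab("wrist","w3"); np.savez("w3.npz",**im)
im=grab("side"); np.savez("s3.npz",**im)
cv2.imwrite("pics/s3.png",cv2.resize(im["pixels"][180:310,220:380],None,fx=4,fy=4)[:,:,::-1])
print(r.current_t())
```

```text
[-0.44302619 -0.23102397 -0.87709145]
13.0333
```

View pics/w3.png

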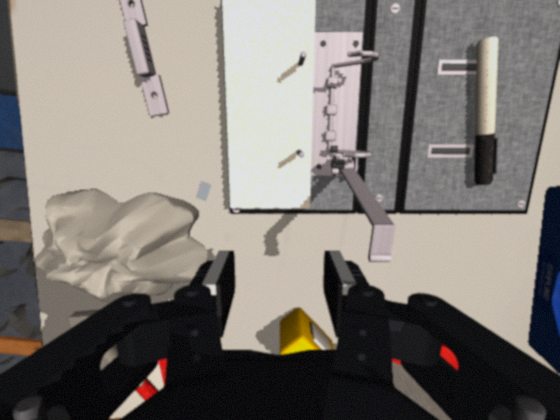

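w3: the lever now stands open with its tab at (382,245), and the arches are back. The post tops are free at about (302,57) and (299,152), with the bar at (143,55). I'll measure the post tops, then pick the bar.

Run:
```python
from h import *
im=dict(np.load("w3.npz")); W=pts(im)
wfc=im["wfc"]; cw=np.linalg.inv(wfc)
def proj(P): c=cw[:3,:3]@P+cw[:3,3]; return [im["fx"]*c[0]/c[2]+im["cx"],im["fy"]*c[1]/c[2]+im["cy"]]
for sy,(x0,y0,x1,y1) in ((40,(285,45,318,75)),(-40,(285,140,318,165))):
    print("pred top",np.round(proj(F(0,sy,56)),1),"pred base",np.round(proj(F(0,sy,19)),1))
    w=W[y0:y1,x0:x1]; m=(w[...,2]>.028)&(w[...,2]<.07)
    f=(w[m]-O)@RF*1000; print(len(f)); v,u=np.nonzero(m)
    for k in np.argsort(-f[:,2])[:14]: print(u[k]+x0,v[k]+y0,f[k].round(1))
def crop(x0,y0,x1,y1,k=14): return cv2.resize(im["pixels"][y0:y1,x0:x1],None,fx=k,fy=k,interpolation=cv2.INTER_NEAREST)
cv2.imwrite("pics/c3.png",np.hstack([crop(288,44,316,84),crop(288,138,316,178)])[:,:,::-1])
```

```text
pred top [303.7  51.9] pred base [300.7  61.4]
71
301 55 [-2.3 37.3 57.9]
303 52 [-0.7 39.7 57. ]
304 55 [ 0.2 37.5 57. ]
302 54 [-1.4 38.3 57. ]
304 56 [ 0.2 36.9 56.7]
302 53 [-1.4 39.1 56.5]
304 52 [ 0.2 39.9 56.4]
301 53 [-2.2 39.1 56.4]
305 54 [ 1.  38.4 56.3]
304 53 [ 0.2 39.2 56.3]
302 55 [-1.4 37.7 56.1]
303 54 [-0.6 38.5 56. ]
301 54 [-2.2 38.5 55.9]
303 57 [-0.5 36.3 55.7]
pred top [301.8 152.7] pred base [299.2 149.9]
36
302 155 [  0.2 -41.9  56.9]
302 153 [  0.2 -40.3  56.5]
301 156 [ -0.7 -42.9  56.3]
303 154 [  1.1 -41.1  56.2]
301 153 [ -0.7 -40.3  56.1]
298 154 [ -3.3 -41.2  56.1]
300 152 [ -1.6 -39.4  56.1]
300 153 [ -1.6 -40.3  55.9]
300 155 [ -1.5 -42.   55.9]
301 155 [ -0.6 -42.   55.9]
299 155 [ -2.4 -42.   55.7]
302 154 [  0.2 -41.2  55.6]
299 156 [ -2.4 -42.9  55.6]
302 152 [  0.2 -39.5  55.5]
```

View pics/c3.png

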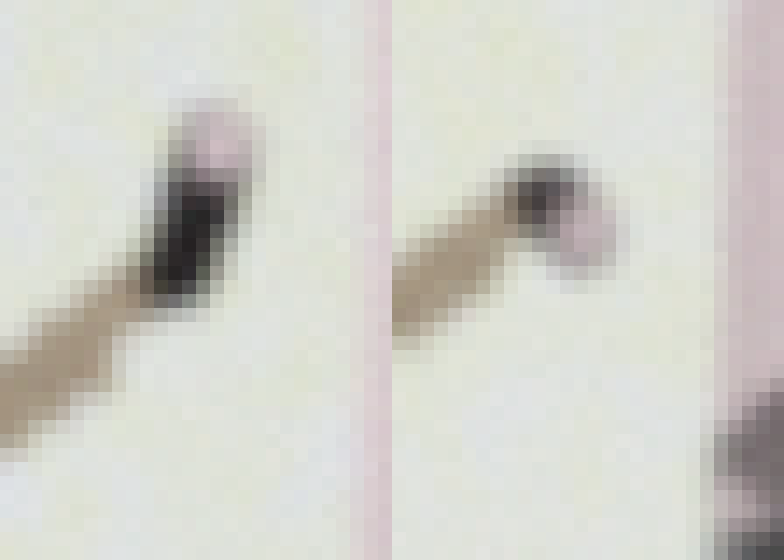

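The post tops are at (303.4,54.0) and (301.5,153.9). They sit within 0.3 mm of the straight prediction in x and about 1.3 mm short in y, so I'll correct for that. Now I grasp the bar, carry it above the posts and look.

Run:
```python
from h import *
yb=.272; b=np.array([.4572,-.0697])
r.set_gripper(.4)
r.move_to([*b,.12],tool(yb,0,'x')); r.move_linear([*b,.030],vel=.12); print(r.current_contact_force())
r.set_gripper(0,squeeze=60); print(r.current_opening(),r.current_finger_force(),r.current_contact_force())
r.move_linear([*b,.12],vel=.15); print(r.current_opening())
T=F(-.25,-1.3,112)
r.move_to(T-RF@np.array([.03,0,0]),tool(YAW,0,'x')); r.move_linear(T,vel=.1); r.sleep(.3)
im=grab("wrist","w4"); np.savez("w4.npz",**im); print(r.current_tool_pos(),r.current_t(),r.current_contact_force())
cv2.imwrite("pics/c4.png",cv2.resize(im["pixels"][100:300,180:380],None,fx=3,fy=3)[:,:,::-1])
```

```text
[-0.00517511 -0.39431179  0.68267748]
0.1220248502243174 59.266533851623535 [-1.0250112  -0.13612768  6.49345183]
0.11966843926916311
[ 0.61123095 -0.10647625  0.11206237] 17.4917 [-0.80023893 -1.03740847 -0.64096758]
```

View pics/c4.png

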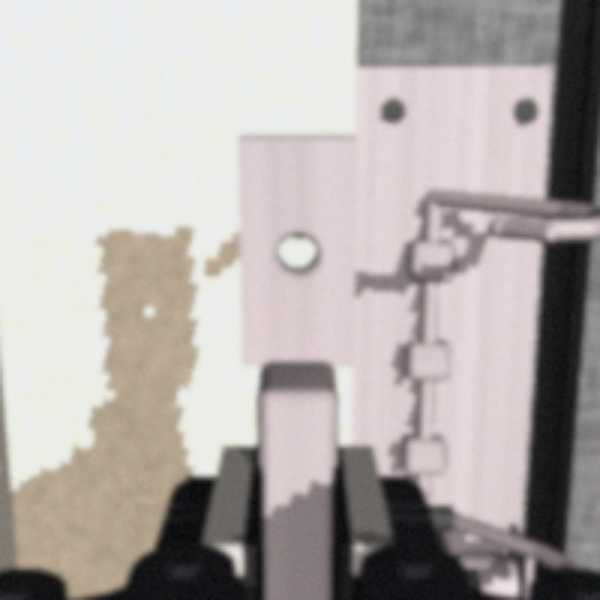

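Run:
```python
from h import *
im=dict(np.load("w4.npz")); g=cv2.cvtColor(im["pixels"],cv2.COLOR_RGB2GRAY)
W=pts(im)
c=W[150:165,265:275].reshape(-1,3); zt=np.nanmedian(c[:,2]); print("flange z",zt, "under hole",np.nanmedian(W[181:186,277:282,2]))
# hole blob and flange edges
sub=g[168:198,264:294].astype(float); 
m=(sub>215).astype(np.uint8); n,l,s,ce=cv2.connectedComponentsWithStats(m); k=1+np.argmin(np.linalg.norm(ce[1:]-[15,15],axis=1)); u,v=ce[k]+[264,168]; print("hole",u,v,s[k])
for z in (zt,zt-.003): print((RF.T@(ray(im,u,v,z)-O)*1000).round(2))
# bar edges: flange left & right at rows 150,210
for row in (152,160,200,212):
    x=np.arange(250,310); z=W[row,250:310,2]; k=np.nonzero(z>zt-.02)[0]; print(row,x[k[0]],x[k[-1]], ((x[k[0]]+x[k[-1]])/2))
print("TCP file",(RF.T@(np.array(r.current_tool_pos())-O)*1000).round(2))
im=dict(np.load("w3.npz"))
for u,v in ((303.4,54.),(301.5,153.9)): print("post",(RF.T@(ray(im,u,v,.056)-O)*1000).round(2))
```

```text
flange z 0.08717589311101251 under hole 0.01923933009133269
hole 278.64864864864865 183.40540540540542 [ 9 12 12  8 74]
[-0.71 39.21 87.18]
[-0.71 38.7  84.18]
152 259 298 278.5
160 259 298 278.5
200 260 297 278.5
212 260 297 278.5
TCP file [ -0.52  -1.33 112.06]
post [-0.24 38.48 56.  ]
post [ -0.23 -41.07  56.  ]
```

```bash
cat >> h.py <<'E'
def tf(): return RF.T@(np.array(r.current_tool_pos())-O)*1000
def ff(): return RF.T@np.array(r.current_contact_force())
E
python3 - <<'E'
from h import *
x,y=.2,-1.6
r.move_linear(F(x,y,92),vel=.08); r.sleep(.15); f0=ff(); print(tf().round(2),f0.round(1))
z=92.; offs=[(0,0),(1,0),(-1,0),(0,1),(0,-1),(2,0),(-2,0),(1,1),(-1,-1),(1,-1),(-1,1),(3,0),(-3,0)]; k=0
while z>78 and k<len(offs):
    z-=1.5; r.move_linear(F(x+offs[k][0],y+offs[k][1],z),vel=.04); f=ff()-f0
    print(z,offs[k],tf().round(2),f.round(1))
    if f[2]>7:
        z+=3; r.move_linear(F(x+offs[k][0],y+offs[k][1],z),vel=.06); k+=1
        if k<len(offs): r.move_linear(F(x+offs[k][0],y+offs[k][1],z),vel=.04)
print(r.current_t(),r.current_opening())
E
```

```text
[ 0.34 -1.66 92.18] [-0.5  0.3 -0.6]
90.5 (0, 0) [ 0.19 -1.61 90.55] [ 0.6 -0.7 -0.5]
89.0 (0, 0) [ 0.18 -1.6  88.94] [-0.1 -0.3 -0.1]
87.5 (0, 0) [ 0.14 -1.59 87.38] [ 0.8 -0.  -0.4]
86.0 (0, 0) [ 0.15 -1.57 85.89] [ 1. -1. -0.]
84.5 (0, 0) [ 0.15 -1.57 84.38] [ 1.2  0.3 -0. ]
83.0 (0, 0) [ 0.12 -1.59 82.88] [-0.2  0.4  0.4]
81.5 (0, 0) [ 0.15 -1.58 81.39] [ 0.2 -0.6 -0.9]
80.0 (0, 0) [ 0.13 -1.55 79.89] [ 0.9 -0.7 -0. ]
78.5 (0, 0) [ 0.13 -1.55 78.37] [1.4 0.5 0.2]
77.0 (0, 0) [ 0.14 -1.57 76.88] [ 0.1 -1.2 -0.5]
20.5417 0.12102316921918535
```

It threaded cleanly with no force. I continue down with compliance.

Run:
```python
from h import *
x,y,z=.2,-1.6,77.; f0=np.array([-.3,.0,-.7])
while z>47:
    z-=1.5; r.move_linear(F(x,y,z),vel=.05); f=ff()-f0
    if abs(f[0])>1.5: x+=np.clip(.08*f[0],-.5,.5)
    if abs(f[1])>1.5: y+=np.clip(.08*f[1],-.5,.5)
    if abs(f).max()>1.8: print(z,round(x,2),round(y,2),tf().round(2),f.round(1))
    if f[2]>5 and z<54: break
    if f[2]>12: break
print(z,r.current_t(),r.current_opening(),r.current_torque())
```

```text
48.5 0.2 -1.6 [ 0.34 -1.65 48.91] [-1.5  0.1  5.9]
48.5 25.2917 0.12340270576022068 [0.04856409 0.23608971 0.01006572]
```

Run:
```python
from h import *
r.set_gripper(.35); print(r.current_opening(),(ff()).round(1)); r.sleep(.2)
p=tf(); r.move_linear(F(p[0],p[1],110),vel=.12)
r.move_linear(F(-10,-85,215),vel=.2); r.sleep(.3)
im=grab("wrist","w5"); np.savez("w5.npz",**im); print(r.current_t())
W=pts(im); f=(W-O)@RF*1000
m=(abs(f[...,0])<14)&(abs(f[...,1])<65)&(f[...,2]>22.5)&(f[...,2]<60)
P=f[m]; g=P[(P[:,2]>36)&(P[:,2]<46)&(abs(P[:,1])<28)]; print("grip",cv2.minAreaRect(g[:,:2].astype(np.float32)),g.mean(0).round(2))
e=P[P[:,2]<30]; print("ends",cv2.minAreaRect(e[:,:2].astype(np.float32)),[np.median(e[s][:,2]).round(2) for s in (e[:,1]>35,e[:,1]<-35)],np.polyfit(e[:,0],e[:,2],1))
```

```text
0.3512642795878927 [-1.2  0.2  0.3]
27.6583
grip ((0.09600210189819336, -1.6187305450439453), (11.80820083618164, 44.8678092956543), 0.31928911805152893) [-0.23 -1.02 40.82]
ends ((-0.05212974548339844, -0.9232101440429688), (115.55794525146484, 17.630870819091797), 89.69922637939453) [np.float64(25.06), np.float64(25.03)] [1.11862272e-03 2.50530659e+01]
```

View pics/w5.png

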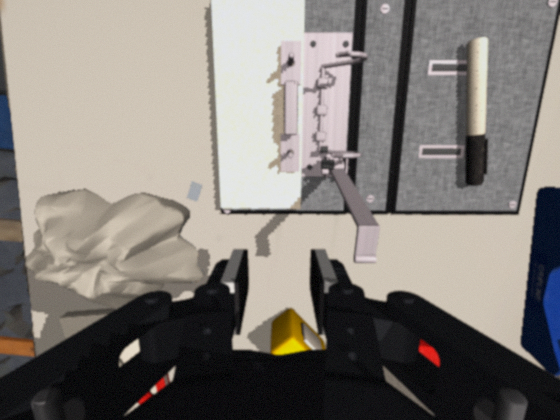

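w5: the bar lies flat over both posts, with post ends visible at (290,62) and (290,155). Depth puts both bar ends at 25.0 mm, level and in line. The lever is open with its tab at (367,240). Next I close the lever, first with the side of the shut fingers, then with their tips on the tab edge.

```bash
cat >> h.py <<'E'
def tip(th,s=128.,n=24.5): # tab edge in my file frame (y,z)
    c,k=np.cos(th),np.sin(th); return np.array([-56.2+c*s-k*n,18+k*s+c*n])
E
python3 - <<'E'
from h import *
im=dict(np.load("w5.npz")); f=((pts(im)-O)@RF*1000)
m=(f[...,2]>120)&(f[...,2]<160)&(abs(f[...,0]-47)<20)&(f[...,1]>-115)&(f[...,1]<-60)
P=f[m]; print(len(P),P.min(0).round(1),P.max(0).round(1),tip(1.75).round(1))
X=47
r.set_gripper(0,squeeze=40)
a=tip(1.75,126.2)
r.move_linear(F(X,a[0]-35,215),vel=.25); 
r.move_linear(F(X,a[0]-35,a[1]-7+22),vel=.15); f0=ff(); print("f0",f0.round(1))
for th in (1.75,1.7,1.6,1.5,1.4,1.3,1.2,1.1,1.0,.9,.8,.72):
    a=tip(th,126.2); r.move_linear(F(X,a[0]-11,a[1]-7+22),vel=.10)
    fo=ff()-f0; print(th,tf().round(1),fo.round(1))
    if abs(fo).max()>30: break
im=grab("wrist","w6"); print(r.current_t())
E
```

```text
1206 [  38.8 -104.4  120.1] [ 53.4 -72.9 147.2] [-103.1  139.6]
f0 [ 0.6 -0.1  0.2]
1.75 [  47.4 -113.3  153.6] [ 1.  -2.8  0.7]
1.7 [  47.3 -108.   155.4] [ 1.1 -3.3  2.2]
1.6 [ 47.2 -95.6 158.6] [ 1.3 -3.3  1.4]
1.5 [ 47.1 -83.1 160.7] [ 1.2 -4.8  1.6]
1.4 [ 47.1 -70.3 161.6] [ 2.1 -4.5  2.2]
1.3 [ 47.  -57.5 161.2] [ 1.8 -4.5  1.3]
1.2 [ 47.  -44.8 159.5] [ 0.8 -5.8  2.8]
1.1 [ 47.  -32.4 156.6] [ 0.3 -5.   2.6]
1.0 [ 46.9 -20.4 152.5] [ 0.5 -5.8  2.9]
0.9 [ 46.9  -8.7 147.2] [-1.4 -6.2  2.2]
0.8 [ 46.9   2.2 140.7] [-1.  -6.8  3. ]
0.72 [ 46.9  10.4 134.7] [-1.5 -7.9  2.9]
32.4917
```

View pics/w6.png

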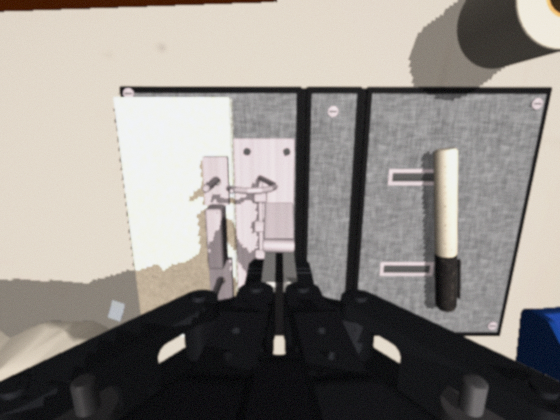

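w6: the lever is coming down, its tab edge at (280,245) held by the shut fingers. The bar stays put at (215,200) and the arch is moving back. Now I shift the fingertips over the tab edge and press it home.

Run:
```python
from h import *
X=47; f0=np.array([.6,-.1,.2])
a=tip(.72,126.2)
r.move_linear(F(X,a[0]-11,a[1]+1+22),vel=.08); print("up",(ff()-f0).round(1))
r.move_linear(F(X,a[0]-1,a[1]+22),vel=.08); print("over",(ff()-f0).round(1))
for th in (.65,.55,.45,.35,.25,.16,.1,.06,.03):
    a=tip(th); r.move_linear(F(X,a[0],a[1]+22),vel=.08); fo=ff()-f0; print(th,tf().round(1),fo.round(1))
    if abs(fo).max()>30: break
else:
    z=tf()[2]
    for i in range(16):
        z-=.6; r.move_linear(F(X,72,z),vel=.03); fo=ff()-f0; print(round(z,1),fo.round(1))
        if fo[2]>14: break
im=grab("wrist","w7"); print(r.current_t())
```

```text
up [ -2.7 -12.1  -3.8]
over [-3.1 -6.5  4.5]
0.65 [ 47.2  30.2 137.6] [-0.5 -3.5  5.8]
0.55 [ 47.3  39.5 128.4] [-0.3 -4.3  7.3]
0.45 [ 47.3  47.8 118.3] [ 0.2 -3.4  6.7]
0.35 [ 47.2  55.2 107.3] [ 0.  -2.   5.9]
0.25 [47.  61.4 95.7] [-0.4 -1.4  4.8]
0.16 [46.7 66.2 84.6] [-1.6 -0.6  2.2]
0.1 [46.7 68.8 76.9] [-1.3  0.9  0.8]
0.06 [46.8 70.2 71.7] [-0.1 -0.3 -0.1]
0.03 [46.8 71.1 68. ] [-0.7 -0.2  0. ]
67.4 [-0.4  0.   0.4]
66.8 [-0.7  0.5  0.3]
66.2 [-0.2 -0.6 -0.8]
65.6 [-0.7  0.3  0.7]
65.0 [-2.3  0.4  5.3]
64.4 [-3.7  0.9  9.1]
63.8 [-4.6  1.1 12.5]
63.2 [-6.8  1.  16.4]
37.6667
```

Firm contact came at tip height 43 mm, which is the shut tab height of 42.5, so the lever is home. I retreat and check.

Run:
```python
from h import *
p=tf(); r.move_linear(F(p[0],p[1],120),vel=.12); r.move_linear(F(-10,-85,215),vel=.25); r.sleep(.3)
im=grab("wrist","w8"); f=(pts(im)-O)@RF*1000
m=(abs(f[...,0])<14)&(abs(f[...,1])<65)&(f[...,2]>22.5)&(f[...,2]<28); e=f[m]
print("bar ends",cv2.minAreaRect(e[:,:2].astype(np.float32)),[np.median(e[s][:,2]).round(2) for s in (e[:,1]>35,e[:,1]<-35)])
m=(abs(f[...,0]-47)<12)&(abs(f[...,1]-72)<12)&(f[...,2]>28); print("tab",f[m].mean(0).round(1),f[m].max(0).round(1))
print(r.current_t(),ff().round(1))
```

```text
bar ends ((-0.12778759002685547, -1.5721244812011719), (17.952436447143555, 115.75871276855469), 0.14871615171432495) [np.float64(25.02), np.float64(25.05)]
tab [45.7 71.7 39.8] [53.1 75.9 44.9]
39.5583 [-0.5  0.1 -0.2]
```

View pics/w8.png

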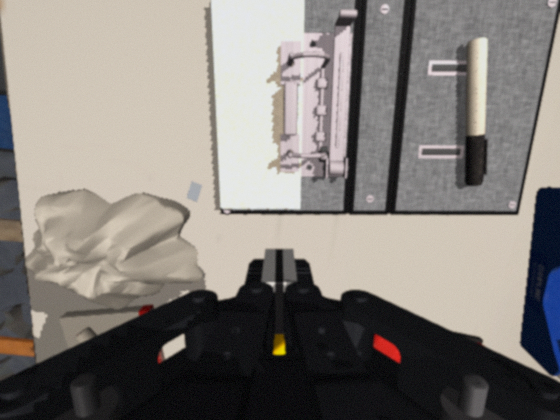

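w8: the lever lies shut with its tab at (347,14), and the arches close onto the posts at (288,60) and (288,155). The bar is flat, and the marker is unmoved at (477,110).

```bash
python3 -c "
from cell import r
print(r.hand_in())"
```

```text
the job is handed in; nothing more can be done
None
```

The job is handed in at about 40 s of the 72 s allowed: the lever is fully down with the rings shut, the bar lies flat on the papers over both posts, and the arm is clear; no verdict came back.

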